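# Shut the incubator and start the purple tube's timer

### The job

Incubation of the purple-capped sample is about to be timed: with the fingertips push the incubator's clear lid gently down until it is fully shut, then lightly press the blue timer key straight in front of the purple-capped tube all the way down and let it come up again. Press no key while the lid is open and none but that one. Nothing is to be picked up: leave the tubes in their wells and everything else on the bench where it is.

Things in the scene. Friction and masses are not known exactly. Their poses are not given: they have to be found in the camera images.
- incubator: Grey dry-block incubator, fixed, 205 (x) x 230 (y) mm. Origin on its underside, mid-width, 135 mm behind its front edge; x to its back, y left, z up. Front: dark panel sloping up to the back by 13.6 deg with 4 blue keys. Behind: metal block, top at z 68 mm, 4 wells at x 3, y 67.5, 22.5, -22.5, -67.5 mm, each straight behind its key; clear hinged lid over it
- lid (a joint): Lid angle, rad: 0 fully shut, starts 0.45 to 0.75 open. Hinge line along the incubator's y at x 53, z 70 mm; it opens up and back, stays where left (friction) and takes 1 to 2 N at the lip to swing; soft stop at 0. Clear hood 95 mm front to back, 188 wide, 42 high, dark lip at its lower front edge; shut, its top is 112 mm above the worktop
- lid_lip (a point): Middle of the upper face of the lid's dark lip, the place to push it down. Lip 5 mm thick, 80 mm wide along y, 25 mm out from the lid's front wall, which rises 36 mm above it, 12 mm behind this point. 107 mm from the hinge line; lid shut: at x -54, z 76 mm of the incubator. Its z axis is the lip face's normal (up when shut) and turns with the lid
- key_1 (a joint): Travel of the left-most blue timer key, m: 0 released, 0.004 fully down; springs back; 1 N starts it, 3 N holds it down
- key_1_top (a point): Middle of the top face of the left-most key: round, blue, 18 mm across, 7 mm proud of the sloped panel, keys 45 mm apart; its z axis points out of the panel, the key goes in along -z. About 58 mm above the worktop, 107 mm in front of its well, 52 mm in front of the shut lid's lip middle
- key_2 (a joint): Travel of the second from the left blue timer key, m: 0 released, 0.004 fully down; springs back; 1 N starts it, 3 N holds it down
- key_2_top (a point): Middle of the top face of the second from the left key: round, blue, 18 mm across, 7 mm proud of the sloped panel, keys 45 mm apart; its z axis points out of the panel, the key goes in along -z. About 58 mm above the worktop, 107 mm in front of its well, 52 mm in front of the shut lid's lip middle
- key_3 (a joint): Travel of the third from the left blue timer key, m: 0 released, 0.004 fully down; springs back; 1 N starts it, 3 N holds it down
- key_3_top (a point): Middle of the top face of the third from the left key: round, blue, 18 mm across, 7 mm proud of the sloped panel, keys 45 mm apart; its z axis points out of the panel, the key goes in along -z. About 58 mm above the worktop, 107 mm in front of its well, 52 mm in front of the shut lid's lip middle
- key_4 (a joint): Travel of the right-most blue timer key, m: 0 released, 0.004 fully down; springs back; 1 N starts it, 3 N holds it down
- key_4_top (a point): Middle of the top face of the right-most key: round, blue, 18 mm across, 7 mm proud of the sloped panel, keys 45 mm apart; its z axis points out of the panel, the key goes in along -z. About 58 mm above the worktop, 107 mm in front of its well, 52 mm in front of the shut lid's lip middle
- tube_purple: Loose blood tube with purple cap, 79 mm long, 18 mm across at the cap, upright in one of the four wells (which one varies), its cap standing above the block. Origin at the bottom of the tube, 14 mm above the worktop
- tube_red: Loose blood tube with red cap, 86 mm long, 18 mm across at the cap, upright in one of the four wells (which one varies), its cap standing above the block. Origin at the bottom of the tube, 14 mm above the worktop
- tube_amber: Loose blood tube with amber cap, 91 mm long, nearly empty, 18 mm across at the cap, upright in one of the four wells (which one varies), its cap standing above the block. Origin at the bottom of the tube, 14 mm above the worktop
- tube_amber_full: Loose blood tube with amber cap, 91 mm long, yellow filling, 18 mm across at the cap, upright in one of the four wells (which one varies), its cap standing above the block. Origin at the bottom of the tube, 14 mm above the worktop
- carton_tray_a: White card tray 100 x 125 x 65 mm with foil inside, to the right; a bystander, loose. Origin under its middle
- timer: White timer 64 x 64 x 19 mm, to the left; a bystander, loose. Origin under its middle
- scissors: Scissors with red handles, 199 mm long, lying at the left; a bystander, loose. Origin under its middle
- slide_box: Blue slide box 170 x 105 x 38 mm, left; a bystander, loose. Origin under its middle
- dropper_a: Small white dropper bottle with red cap, 58 mm high, left; a bystander, loose. Origin under its middle
- dropper_b: Small white dropper bottle with blue cap, 58 mm high, left; a bystander, loose. Origin under its middle
- pen: Blue pen, 142 mm, left; a bystander, loose. Origin under its middle
- marker: Red and black marker, 136 mm, right; a bystander, loose. Origin under its middle

How it is judged:
On the way, in this order (a step that is already met when the one before it is completed fails the run):
1. the lid is fully shut (value of joint lid below 0.03 rad), for 0.1 s.
2. the timer key in front of the purple-capped tube is pressed down (((y of tube_purple in the frame of incubator between 0.0525 and 0.0825 m and value of joint key_1 above 0.003 m) or (y of tube_purple in the frame of incubator between 0.0075 and 0.0375 m and value of joint key_2 above 0.003 m) or (y of tube_purple in the frame of incubator between -0.0375 and -0.0075 m and value of joint key_3 above 0.003 m) or (y of tube_purple in the frame of incubator between -0.0825 and -0.0525 m and value of joint key_4 above 0.003 m))), for 0.05 s.
At the end, for the whole second after the job is handed in: The lid is shut (under 0.03 rad), all four keys are up again (under 1 mm), the tubes are at rest in their wells and nothing loose has moved more than 15 mm; on the way the lid was shut first, then the key in front of the purple-capped tube went at least 3 mm down (value of joint lid below 0.03 rad and value of joint each of key_1, key_2, key_3, key_4 below 0.001 m and distance of each of tube_purple, tube_red, tube_amber, tube_amber_full, carton_tray_a, timer, scissors, slide_box, dropper_a, dropper_b, pen, marker from where it was at the start of the episode below 0.015 m and (y of tube_purple in the frame of incubator between 0.0525 and 0.0825 m or y of tube_purple in the frame of incubator between 0.0075 and 0.0375 m or y of tube_purple in the frame of incubator between -0.0375 and -0.0075 m or y of tube_purple in the frame of incubator between -0.0825 and -0.0525 m) and linear speed of each of tube_purple, tube_red, tube_amber, tube_amber_full below 0.02 m/s); the robot touches nothing.
It fails at once if a key other than the purple-capped tube's is pressed (more than 1.5 mm) ((not (y of tube_purple in the frame of incubator between 0.0525 and 0.0825 m) and value of joint key_1 above 0.0015 m) or (not (y of tube_purple in the frame of incubator between 0.0075 and 0.0375 m) and value of joint key_2 above 0.0015 m) or (not (y of tube_purple in the frame of incubator between -0.0375 and -0.0075 m) and value of joint key_3 above 0.0015 m) or (not (y of tube_purple in the frame of incubator between -0.0825 and -0.0525 m) and value of joint key_4 above 0.0015 m)).
It fails at once if a key is pressed while the lid is open (more than 0.05 rad) (value of joint lid above 0.05 rad and value of joint any of key_1, key_2, key_3, key_4 above 0.0015 m).
It fails at once if a tube or a bystander is lifted or shifted by more than 15 mm (distance of any of tube_purple, tube_red, tube_amber, tube_amber_full, carton_tray_a, timer, scissors, slide_box, dropper_a, dropper_b, pen, marker from where it was at the start of the episode above 0.015 m).
It fails at once if the lid is slammed (faster than 4 rad/s) (velocity of joint lid below -4 rad/s).
It fails at once if the incubator, its lid or a key is pushed harder than 40 N (contact force between any of the arm, the fingers and incubator above 40 N).
It also fails if it takes over 38 s, if anything falls off the work surface, if the arm or the gripper's body presses on something with over 40 N, if the wrist force passes 120 N, or if a joint passes its speed limit or range.

### The arm

A 6-joint arm with a two-finger parallel gripper is mounted at the origin on a cart in front of the work surface, level with it; the furniture and walls round the work are solid. World frame = base frame: x ahead of the robot, y to its left, z up, the work surface at z = 0. Lengths are in m, angles in rad, forces in N, time in s.
With the tool pointing down it reaches from about 0.375 to 0.975 m from the base axis. Payload 3.8 kg.
Tool frame: the origin (TCP) lies on the centre line of the jaws, within the pads' length; the fingertips stand 22 mm ahead of it and the grasp point (between the pads) lies 3 mm ahead of it; z points along the fingers, y is the line along which they close (so a half turn about z gives the same grasp; the last joint's range is limited). The gripper opens to 85 mm and grips with 20 to 120 N. Pads are 22 mm wide; open, the fingers measure 114 mm over their backs; the gripper's body (76 mm by 85 mm) begins 54 mm behind the grasp point. The pads swing forward as they close: fully open they stand 13 mm farther back than shut.
Start: joints at [1.067, 0.264, 1.604, -0, 1.274, -0.037], TCP at [0.304, 0.603, 0.218] pointing down, gripper open.
Joint ranges: [-2.63, 2.63], [-0.94, 2.18], [0.31, 2.57], [-1.31, 4.45], [0, 2.66], [-2.55, 2.55]. Speed limits (rad/s): [2.57, 2.57, 3.14, 3.14, 3.14, 3.14].

### API

Orientations are given as a 3x3 rotation matrix whose columns are the frame's x, y, z axes.
In Python, from station import monitor, vision, order, boxes_of, masks_of gives the robot as it stands.
- The arm moves only by the tool apply_moves, never from a script. Its argument "motion" is a list that holds one entry, the list of rows, each a list of 4 numbers: the shift along the world's x, y, z in m, then the turn about the world's z in degrees. A call has 1 to 20 rows; each row is the pose to reach, as a shift and turn from the pose commanded when the call began; what a row does not reach only later rows make up. A row lasts 1/10 s, in which the tool goes at most 50 mm and 8.59 degrees, less where a joint would pass 70% of its speed; a pose out of reach is approached as far as the arm can. A call with a gripper value outside its range is refused whole. "grip" is the closure, from -1 (fully open) to 1 (shut), set as the call begins (left out, the last holds). The fingers move at their own pace and stop on an object; "grip_force" is the grip in N (left out, the last holds). Time passes only in rows, so rows that repeat a pose let the fingers close. It gives the time, the measured TCP pose, the force, the opening and the grip force at its end, in the units of the state.
- monitor.sense(): the state, without advancing time (a new reading comes with each control period).
- vision.grab_frame(name): name is "scene" or "side" or "wrist"; returns the picture (384x512x3 uint8, red, green, blue); there is no depth.
- vision.calibration(name): a dict with "fx", "fy", "cx", "cy" (pixels), "world_from_camera" (4x4, takes a point from camera to world coordinates). Camera axes: x right, y down, z forward; pixel columns grow to the right and rows downward; lengths in m; the calibration is good to about 2 mm. The wrist camera is an equidistant fisheye: a pixel r from the principal point sees the ray r / f radians off the axis. A picture is of the moment at which its call begins: read the wrist's pose just before it. calibration takes no time and is no camera call; for the wrist camera it gives the pose at the moment of the call.
- order.finish_job(): hands the job in; it is judged then, once.
Trained networks look in the newest picture that a camera, given by its name, has taken for a name from the list of things; names that differ only in an ending like _2 or _b are one class to them, and where a whole thing is asked for, a point or a joint stands for the part that bears it (a point fixed in the world has none). Each returns a list of dicts, best first, with "score" (0 to 1); they miss things now and then, are a little off and sometimes report something else, mostly with a low value. They report only what shows in the picture. A call takes as long as a camera call.
- boxes_of(camera, target): "uv" ([column, row] in pixels, amid what is visible of it).
- masks_of(camera, target): "pixels" (384x512 bool, what is visible of it) and "uv" ([column, row] in pixels, amid what is visible of it).
The state is a dict: "time_s": time; "joints": joint angles; "dq": joint speeds; "joint_torque": joint torques, N m; "ee_pos": TCP position; "eef_rot": TCP orientation; "ft_force": force on the tool from outside, world axes, zero at the start; "wrist_torque": the same for the moment, N m; "width": finger opening in m; "grip_force": force on a finger pad.
Only numpy, scipy, OpenCV 4.12 (cv2) and the standard library are available. Lean on these libraries where they do the work, as an engineer would, in place of code of your own. Each camera call takes 0.05 s, during which the arm holds its last target. There are 200 camera calls.

## Working session

There is one attempt and no reset: what is moved stays moved. The work goes in short steps, Python scripts to look and compute and a tool call to move; the robot and the scene stay as the last step left them, time stands still between calls to the robot, and variables do not carry over. Pictures are saved under pics/ and viewed, at most 12 in all, crops included, and the job is handed in when it is done.

Besides the shell and the picture viewer there is one more tool, called after "Emit:" as name([rows], argument=value, ...), one row to a line, values as JSON. apply_moves: Moves the arm, as the interface text tells. Its arguments: {"type":"object","properties":{"motion":{"type":"array","items":{"type":"array","items":{"type":"array","items":{"type":"number"}}}},"grip":{"type":"number"},"grip_force":{"type":"number"}},"required":["motion"]}

```bash
mkdir -p pics
python3 - <<'E'
from station import monitor, vision, boxes_of
import cv2,numpy as np
s=monitor.sense();print(s['time_s'],s['ee_pos'],s['eef_rot'],s['width'])
ims=[]
for n in ['scene','side']:
    im=vision.grab_frame(n);cv2.imwrite(f'pics/{n}.png',im[:,:,::-1])
    c=vision.calibration(n);print(n,c['fx'],c['cx'],c['cy'],np.round(c['world_from_camera'],3).tolist())
    for t in ['tube_purple','tube_red','tube_amber','key_1_top','lid_lip','incubator']:
        print(t,[(np.round(b['uv']).tolist(),round(b['score'],2)) for b in boxes_of(n,t)][:6])
E
```

```text
0.0 [0.30338564 0.60209702 0.21693404] [[-8.93009059e-01  4.50037292e-01 -1.12094199e-03]
 [ 4.50038677e-01  8.93006818e-01 -2.00305947e-03]
 [ 9.95573748e-05 -2.29321750e-03 -9.99997366e-01]] 0.0854025142473802
scene 438.7263938417238 247.24218973674013 196.18159492993564 [[0.714, -0.516, 0.474, -0.243], [-0.7, -0.512, 0.498, -0.768], [-0.014, -0.687, -0.727, 1.244], [0.0, 0.0, 0.0, 1.0]]
tube_purple []
tube_red [([319.0, 272.0], 0.41)]
tube_amber [([188.0, 150.0], 0.63), ([272.0, 196.0], 0.16)]
key_1_top []
lid_lip [([273.0, 198.0], 0.81)]
incubator [([267.0, 214.0], 0.93)]
side 390.5688849044011 253.60282206503993 196.37631458603076 [[0.999, 0.007, 0.047, 0.453], [-0.039, -0.43, 0.902, -1.149], [0.026, -0.903, -0.43, 0.649], [0.0, 0.0, 0.0, 1.0]]
tube_purple [([259.0, 223.0], 0.73)]
tube_red []
tube_amber []
key_1_top []
lid_lip [([270.0, 203.0], 0.75)]
incubator [([259.0, 221.0], 0.81)]
```

Run:
```python
import cv2
for n,(x,y) in {'scene':(150,110),'side':(150,130)}.items():
    im=cv2.imread(f'pics/{n}.png')[y:y+180,x:x+240]
    cv2.imwrite(f'pics/{n}_c.png',cv2.resize(im,None,fx=3.3,fy=3.3,interpolation=cv2.INTER_CUBIC))
```

```text
(no output)
```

View pics/scene_c.png

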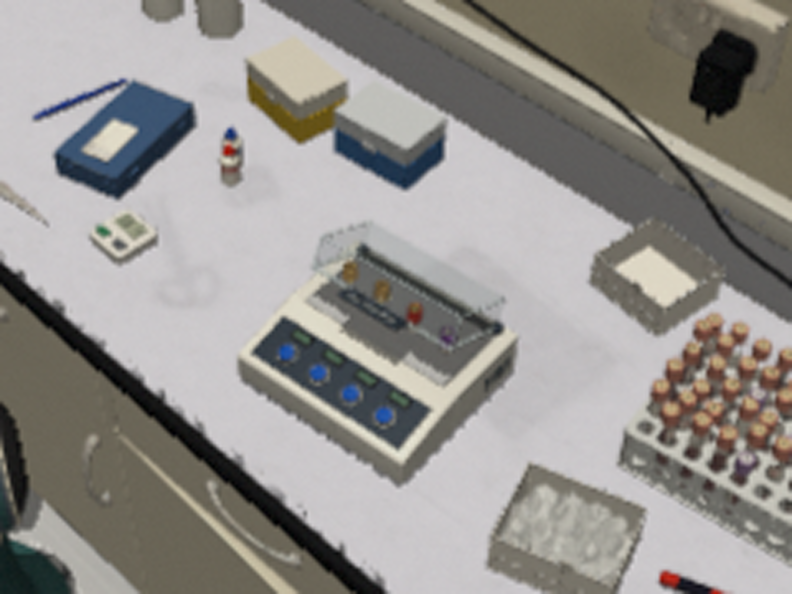

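View pics/side_c.png

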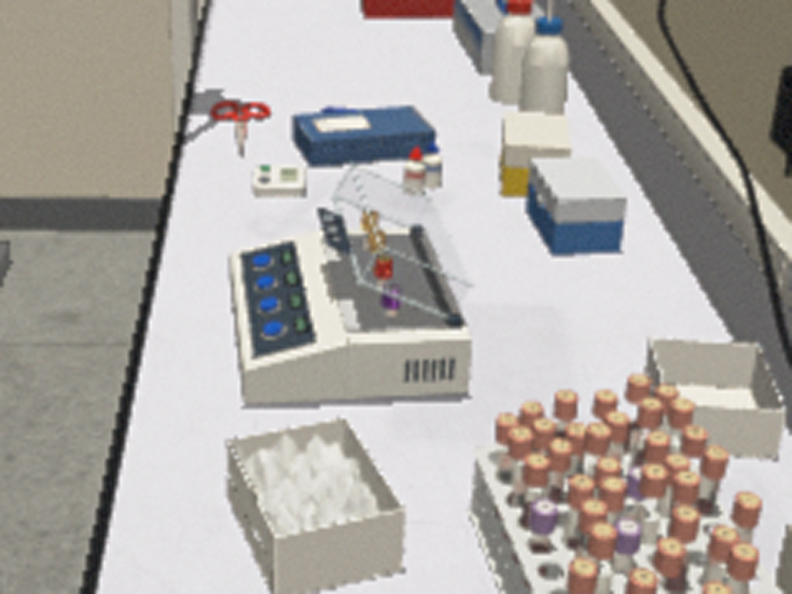

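View pics/scene.png

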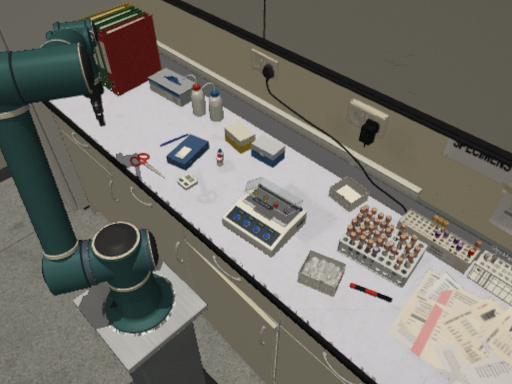

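The four keys run from scene crop (287,353) on the left to (384,415) on the right. The purple cap is at (448,333), in the right-most well behind the red one, which makes it key_4. The lid stands open with its dark lip at (373,310); in the side crop the lip is at (332,230).

```bash
cat > h.py <<'E'
import numpy as np,cv2
from scipy.optimize import least_squares
from station import vision
def proj(c,P):
    T=np.linalg.inv(c['world_from_camera']);p=np.atleast_2d(P)@T[:3,:3].T+T[:3,3]
    return np.c_[c['fx']*p[:,0]/p[:,2]+c['cx'],c['fy']*p[:,1]/p[:,2]+c['cy']]
def inc(q,P):
    c,s=np.cos(q[2]),np.sin(q[2]);P=np.atleast_2d(P)
    return P@np.array([[c,s,0],[-s,c,0],[0,0,1]])+[q[0],q[1],0]
KEYS=np.array([[-.104,y,.058] for y in (.0675,.0225,-.0225,-.0675)])
def lip(a):  # shut offset from hinge: (-.107, .006)
    c,s=np.cos(a),np.sin(a);return np.array([.053-.107*c+.006*s,0,.070+.107*s+.006*c])
E
python3 - <<'E'
from h import *
from station import masks_of
K={'scene':np.array([(287,353),(318,374),(350,395),(384,415)])/3.3+[150,110],'side':np.array([(262,260),(265,282),(269,304),(274,328)])/3.3+[150,130]}
L={}
for n in K:
    im=cv2.imread(f'pics/{n}.png').astype(int);m=((im[:,:,0]-im[:,:,2]>70)&(im[:,:,0]>110)).astype(np.uint8)
    for i,k in enumerate(K[n]):
        d=np.zeros_like(m);cv2.circle(d,tuple(int(round(v)) for v in k),5,1,-1);r,c=np.nonzero(d*m)
        if len(r)>5:K[n][i]=c.mean(),r.mean()
    print(K[n].round(1).tolist())
    vision.grab_frame(n);r=masks_of(n,'lid_lip')
    print(n,'lip',[(x['uv'],x['score'],x['pixels'].sum()) for x in r][:3])
    L[n]={'scene':np.array([373,310])/3.3+[150,110],'side':np.array([332,230])/3.3+[150,130]}[n]
C={n:vision.calibration(n) for n in K}
f=lambda q:np.concatenate([(proj(C[n],inc(q,KEYS))-K[n]).ravel() for n in K])
r=least_squares(f,[.7,0,0]);print(r.x,r.fun.round(1))
g=lambda a:np.concatenate([(proj(C[n],inc(r.x,lip(a[0])))-L[n]).ravel() for n in K])
s=least_squares(g,[.6]);print('lid',s.x,s.fun.round(1),'lip',inc(r.x,lip(s.x[0])),'keys',inc(r.x,KEYS).round(4).tolist())
print('wells/caps',proj(C['scene'],inc(r.x,[.003,-.0675,.09])),proj(C['side'],inc(r.x,[.003,-.0675,.09])))
E
```

```text
[[236.4, 216.4], [246.0, 222.5], [255.8, 228.6], [265.9, 235.4]]
scene lip [([273.9, 196.6], 0.83, np.int64(1309)), ([187.4, 184.2], 0.38, np.int64(223))]
[[229.1, 208.7], [229.9, 215.1], [231.1, 221.8], [232.2, 228.7]]
side lip [([270.7, 204.7], 0.75, np.int64(1290))]
[ 0.54273657 -0.05808484  0.08845949] [ 0.1  0.1  0.1  0.2  0.2  0.5  0.1  0.2 -0.  -0.6  0.2 -0.6  0.1 -0.4
  0.1  0. ]
lid [0.42784631] [-0.7 -0.1  0.  -0.1] lip [[ 0.50103456 -0.06178343  0.11985477]] keys [[0.4332, -0.0, 0.058], [0.4372, -0.0449, 0.058], [0.4411, -0.0897, 0.058], [0.4451, -0.1345, 0.058]]
wells/caps [[285.34488118 211.4318725 ]] [[267.99869769 217.9021835 ]]
```

Emit:
apply_moves([
  [[0.01,-0.04,0.01,2],[0.02,-0.08,0.01,4],[0.034,-0.12,0.01,6],[0.046,-0.16,0.01,8],[0.058,-0.2,0.01,10],[0.07,-0.24,0.01,12],[0.08,-0.28,0.01,14],[0.092,-0.32,0.01,16],[0.105,-0.36,0.01,18],[0.116,-0.4,0.01,20],[0.128,-0.44,0.01,22],[0.14,-0.48,0.01,24],[0.15,-0.52,0.01,26],[0.163,-0.56,0.01,28],[0.175,-0.6,0.01,30],[0.184,-0.635,0.005,31],[0.191,-0.664,0,31.8],[0.191,-0.664,0,31.8],[0.191,-0.664,0,31.8]],
], grip=1, grip_force=30)

```text
time_s: 2.8
ee_pos: [0.4946, -0.0616, 0.2181]
eef_rot: [[-0.996, -0.086, -0.001], [-0.086, 0.996, 0.001], [0.001, 0.001, -1.0]]
ft_force: [-0.2, 0.0, -0.3]
width: -0.0004
grip_force: 0.0
```

Run:
```python
from h import *
from station import monitor
s=monitor.sense();print(s['time_s'],s['ee_pos'],s['eef_rot'].round(3).tolist(),s['width'],s['ft_force'])
a=[]
for n,(x,y) in {'scene':(190,110),'side':(160,110)}.items():
    im=vision.grab_frame(n)[y:y+150,x:x+130,::-1];a.append(cv2.resize(im,None,fx=3,fy=3,interpolation=cv2.INTER_CUBIC))
cv2.imwrite('pics/b.png',np.hstack(a))
```

```text
2.8 [ 0.4945711  -0.06158853  0.21813228] [[-0.996, -0.086, -0.001], [-0.086, 0.996, 0.001], [0.001, 0.001, -1.0]] -0.0003729683379769886 [-0.16571777  0.00753241 -0.29003423]
```

View pics/b.png

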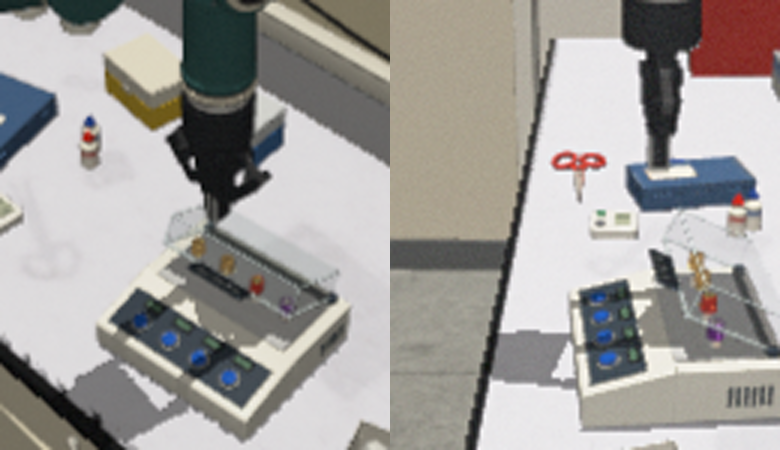

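The closed fingertips hang above the dark lip: (212,225) in the left image, lip at (220,280). I'll descend and push.

Emit:
apply_moves([
  [[0,0,-0.02,0],[0,0,-0.04,0],[0,0,-0.055,0],[0,0,-0.062,0],[0,0,-0.067,0],[0,0,-0.071,0],[0,0,-0.075,0],[-0.001,0,-0.079,0],[-0.002,0,-0.083,0],[-0.003,0,-0.087,0],[-0.004,0,-0.091,0],[-0.005,0,-0.095,0],[-0.006,0,-0.099,0],[-0.007,0,-0.103,0],[-0.008,0,-0.107,0],[-0.009,0,-0.11,0],[-0.009,0,-0.113,0],[-0.009,0,-0.113,0]],
])

```text
time_s: 4.7
ee_pos: [0.4855, -0.0612, 0.1048]
eef_rot: [[-0.996, -0.088, -0.0], [-0.088, 0.996, 0.0], [0.0, 0.0, -1.0]]
ft_force: [0.0, -0.5, -0.6]
width: 0.0005
grip_force: 0.0
```

```bash
cat > v.py <<'E'
from h import *
import sys
a=[]
for n,(x,y) in {'scene':(190,130),'side':(160,130)}.items():
    im=vision.grab_frame(n)[y:y+130,x:x+130,::-1];a.append(cv2.resize(im,None,fx=3,fy=3,interpolation=cv2.INTER_CUBIC))
cv2.imwrite(sys.argv[1],np.hstack(a))
E
python3 v.py pics/c.png
```

```text
(no output)
```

View pics/c.png

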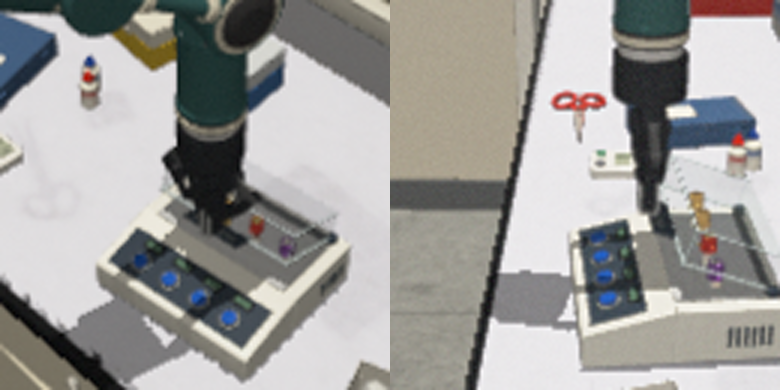

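Run:
```python
from h import *
q=[.54274,-.05808,.08846]
def P(a,d,h,y): 
    c,s=np.cos(a),np.sin(a);return [.053-d*c+h*s,y,.070+d*s+h*c]
O={'scene':(190,130),'side':(160,130)}
for n in O:
    C=vision.calibration(n)
    for a in (0,.1,.2,.3,.4,.5,.6):
        pts=[P(a,.12,.006,-.04),P(a,.107,.006,-.04),P(a,.095,.0,-.094),P(a,.095,.042,-.094),P(a,.120,.006,.04)]
        print(n,a,((proj(C,inc(q,pts))-O[n])*3).round().astype(int).tolist())
    print('tip',(proj(C,[[.4855,-.0612,.083]])-O[n])*3)
```

```text
scene 0 [[230, 276], [237, 269], [280, 289], [282, 266], [177, 243]]
scene 0.1 [[231, 269], [238, 263], [281, 284], [285, 258], [178, 235]]
scene 0.2 [[232, 261], [239, 256], [282, 278], [288, 250], [179, 227]]
scene 0.3 [[234, 252], [241, 248], [283, 271], [292, 242], [181, 219]]
scene 0.4 [[237, 243], [243, 240], [285, 265], [296, 234], [183, 210]]
scene 0.5 [[240, 234], [247, 232], [288, 258], [301, 226], [186, 201]]
scene 0.6 [[244, 225], [250, 224], [291, 250], [305, 218], [190, 192]]
tip [[207.12600864 249.50029839]]
side 0 [[251, 265], [264, 265], [282, 296], [283, 259], [243, 230]]
side 0.1 [[252, 255], [265, 256], [283, 288], [288, 250], [245, 220]]
side 0.2 [[255, 245], [267, 246], [285, 279], [294, 242], [247, 210]]
side 0.3 [[259, 234], [271, 237], [287, 271], [301, 234], [250, 200]]
side 0.4 [[264, 224], [275, 229], [291, 263], [309, 227], [255, 191]]
side 0.5 [[269, 215], [281, 220], [295, 255], [318, 220], [260, 181]]
side 0.6 [[276, 206], [287, 212], [301, 247], [327, 214], [267, 173]]
tip [[256.1778256  240.01670084]]
```

Run:
```python
from h import *
C=vision.calibration('side')
print((proj(C,[[.4946,-.0616,z] for z in (.196,.206,.216)])-[160,110])*3)
im=vision.grab_frame('side')[180:230,210:280,::-1]
cv2.imwrite('pics/d.png',cv2.resize(im,None,fx=10,fy=10,interpolation=cv2.INTER_CUBIC))
```

```text
[[267.18697309 200.40323156]
 [267.39996074 191.17023387]
 [267.6145145  181.86934564]]
```

View pics/d.png

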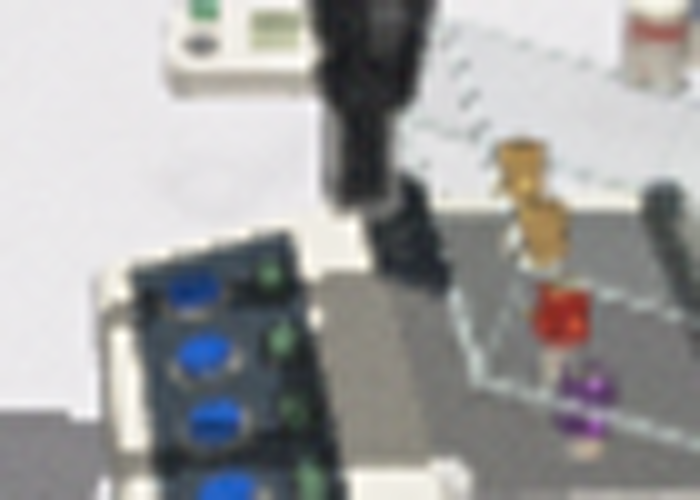

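Run:
```python
from h import *
from station import monitor
C={n:vision.calibration(n) for n in ('scene','side')}
for s,d in (((259,207.3),(245.8,200.7)),((260.7,185),(248.3,166.7))):
    print(least_squares(lambda X:np.r_[(proj(C['scene'],X)-s).ravel(),(proj(C['side'],X)-d).ravel()],[.5,0,.1]).x)
print(monitor.sense()['ft_force'],monitor.sense()['joint_torque'])
im=vision.grab_frame('wrist')[:,:,::-1];cv2.imwrite('pics/w.png',im)
```

```text
[ 0.48568236 -0.06096442  0.11481982]
[ 0.48953807 -0.06533262  0.2278128 ]
[-0.95971185  0.50564322 -0.65743459] [-8.30024946e-03 -3.34678888e+01 -3.26035345e+01 -8.95804824e-04
  4.62948970e-03 -2.70850052e-06]
```

View pics/w.png

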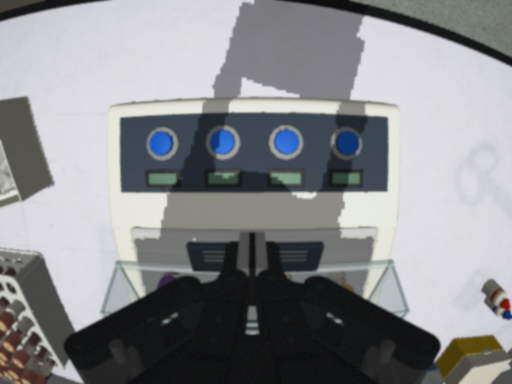

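The wrist view shows the fingertips over the lip's front edge (row 240), with the lid still open at about 0.43 rad. Triangulating from both cameras puts the shut tips about 10 mm above the TCP, so the lid hasn't been touched. I'll lift, move 10 mm back over the lip and lower carefully.

Emit:
apply_moves([
  [[0,0,0.02,0],[0,0,0.04,0],[0.005,0,0.04,0],[0.01,0,0.04,0],[0.01,0,0.025,0],[0.01,0,0.01,0],[0.01,0,0.005,0],[0.01,0,0,0],[0.01,0,-0.004,0],[0.009,0,-0.008,0],[0.008,0,-0.012,0],[0.008,0,-0.012,0]],
])

```text
time_s: 6.1
ee_pos: [0.4935, -0.0612, 0.0929]
eef_rot: [[-0.996, -0.088, -0.0], [-0.088, 0.996, 0.0], [0.0, 0.0, -1.0]]
ft_force: [-0.6, -1.1, 0.5]
width: -0.0004
grip_force: 0.0
```

```bash
python3 v.py pics/e.png
python3 - <<'E'
from station import monitor
print(monitor.sense()['ft_force'],monitor.sense()['ee_pos'])
E
```

```text
[-0.63128592  0.17835093 -0.65793669] [ 0.49377897 -0.06123215  0.09334512]
```

View pics/e.png

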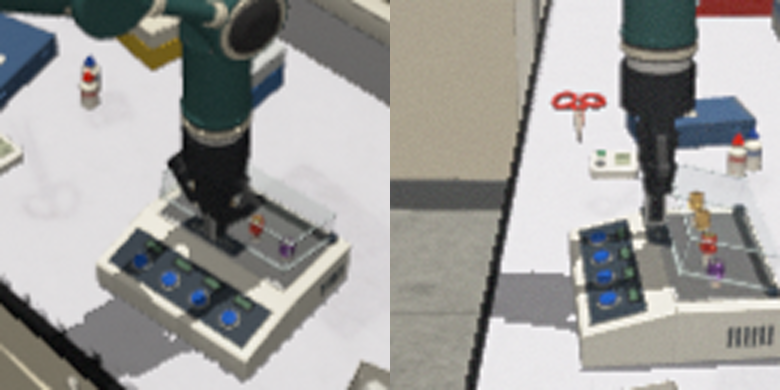

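The lid is following: the lip has dropped to scene (243,253), about 0.29 rad, so the tips do sit about 13 mm above the TCP. I'll continue.

Emit:
apply_moves([
  [[0,0,-0.004,0],[-0.001,0,-0.008,0],[-0.002,0,-0.012,0],[-0.003,0,-0.016,0],[-0.004,0,-0.02,0],[-0.005,0,-0.023,0],[-0.005,0,-0.026,0],[-0.005,0,-0.026,0]],
])

```text
time_s: 7.0
ee_pos: [0.4881, -0.0611, 0.0666]
eef_rot: [[-0.996, -0.088, -0.001], [-0.088, 0.996, 0.0], [0.001, 0.0, -1.0]]
ft_force: [0.3, -0.6, -0.4]
width: -0.0001
grip_force: 0.0
```

Emit:
apply_moves([
  [[0,0,-0.001,0],[0,0,-0.002,0],[0,0,-0.003,0],[0,0,-0.003,0]],
])

```text
time_s: 7.4
ee_pos: [0.4888, -0.0612, 0.0642]
eef_rot: [[-0.996, -0.088, 0.0], [-0.088, 0.996, 0.0], [-0.0, 0.0, -1.0]]
ft_force: [0.3, 0.5, 0.0]
width: 0.0002
grip_force: 0.0
```

Stepping down until the stop shows in the force.

Emit:
apply_moves([
  [[0,0,-0.001,0],[0,0,-0.002,0],[0,0,-0.002,0]],
])

```text
time_s: 7.7
ee_pos: [0.4889, -0.0613, 0.063]
eef_rot: [[-0.996, -0.088, -0.0], [-0.088, 0.996, -0.0], [0.0, -0.0, -1.0]]
ft_force: [-3.1, 0.7, 5.7]
width: -0.0001
grip_force: 2.8
```

Emit:
apply_moves([
  [[0,0,-0.001,0],[0,0,-0.002,0],[0,0,-0.002,0]],
])

```text
time_s: 8.0
ee_pos: [0.489, -0.0613, 0.0627]
eef_rot: [[-0.996, -0.088, -0.0], [-0.088, 0.996, -0.0], [0.0, -0.0, -1.0]]
ft_force: [-7.4, 1.5, 18.2]
width: -0.0
grip_force: 9.1
```

```bash
python3 v.py pics/f.png
python3 - <<'E'
from station import monitor
print(monitor.sense()['ft_force'],monitor.sense()['ee_pos'])
E
```

```text
[-7.47868312  0.92842076 18.07529006] [ 0.48895904 -0.06129208  0.0627077 ]
```

View pics/f.png

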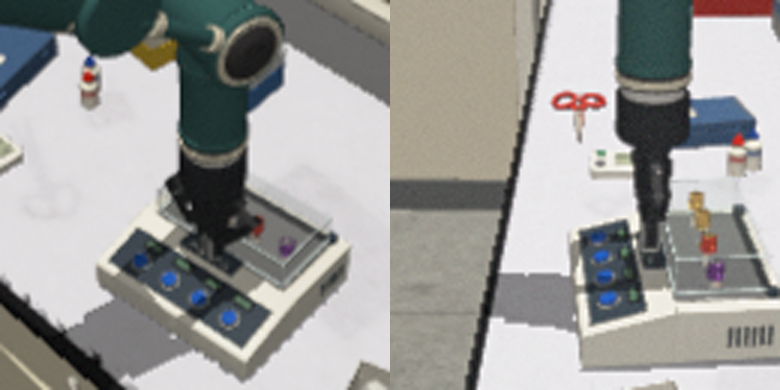

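The lid is shut: the lip is at scene (237,268) and its edge lies flat, with 18 N on the stop. The tips are therefore TCP + 13 mm. Next I lift and move over key_4 at (0.443, -0.1345).

Emit:
apply_moves([
  [[0,0,0.01,0],[0,0,0.03,0],[-0.01,-0.01,0.045,0],[-0.025,-0.03,0.045,0],[-0.035,-0.05,0.045,0],[-0.046,-0.073,0.045,0],[-0.046,-0.073,0.03,0],[-0.046,-0.073,0.01,0],[-0.046,-0.073,0,0],[-0.046,-0.073,-0.004,0],[-0.046,-0.073,-0.004,0]],
])

```text
time_s: 9.2
ee_pos: [0.4424, -0.1339, 0.0558]
eef_rot: [[-0.996, -0.088, -0.001], [-0.088, 0.996, 0.0], [0.001, 0.001, -1.0]]
ft_force: [0.5, -0.3, -0.3]
width: 0.0001
grip_force: 0.0
```

```bash
python3 v.py pics/g.png
```

```text
(no output)
```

View pics/g.png

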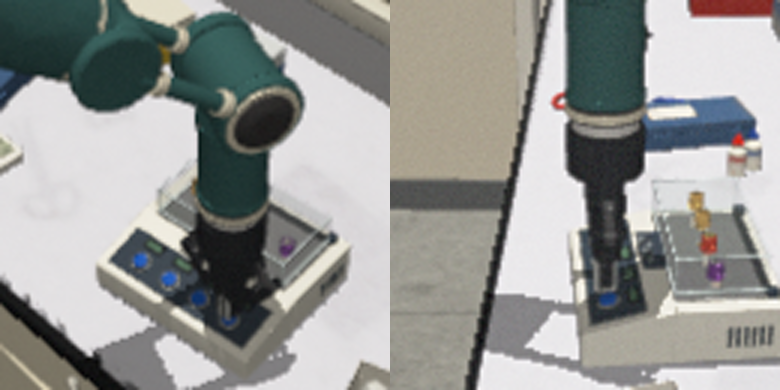

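The tips are right above key_4 (scene (226,318), side crop (217,295)) and the lid stays shut. I'll press down in small steps.

Emit:
apply_moves([
  [[0,0,-0.003,0],[0,0,-0.006,0],[0,0,-0.008,0],[0,0,-0.009,0],[0,0,-0.01,0],[0,0,-0.01,0]],
])

```text
time_s: 9.9
ee_pos: [0.4428, -0.1342, 0.0462]
eef_rot: [[-0.996, -0.088, -0.0], [-0.088, 0.996, 0.0], [0.0, 0.0, -1.0]]
ft_force: [-0.7, -0.1, 1.1]
width: -0.0
grip_force: 0.5
```

Emit:
apply_moves([
  [[0,0,-0.001,0],[0,0,-0.002,0],[0,0,-0.002,0]],
])

```text
time_s: 10.2
ee_pos: [0.4431, -0.1342, 0.0444]
eef_rot: [[-0.996, -0.088, 0.001], [-0.088, 0.996, 0.0], [-0.001, -0.0, -1.0]]
ft_force: [0.7, 1.0, 2.5]
width: 0.0003
grip_force: 0.9
```

Emit:
apply_moves([
  [[0,0,-0.001,0],[0,0,-0.001,0]],
])

```text
time_s: 10.4
ee_pos: [0.4432, -0.1343, 0.0435]
eef_rot: [[-0.996, -0.088, 0.001], [-0.088, 0.996, -0.0], [-0.001, -0.0, -1.0]]
ft_force: [0.5, 0.6, 2.8]
width: -0.0002
grip_force: 1.1
```

Emit:
apply_moves([
  [[0,0,-0.001,0],[0,0,-0.001,0]],
])

```text
time_s: 10.6
ee_pos: [0.4432, -0.1344, 0.0425]
eef_rot: [[-0.996, -0.088, 0.001], [-0.088, 0.996, -0.0], [-0.001, -0.0, -1.0]]
ft_force: [1.0, 1.2, 3.2]
width: -0.0
grip_force: 1.4
```

Emit:
apply_moves([
  [[0,0,-0.001,0],[0,0,-0.001,0]],
])

```text
time_s: 10.8
ee_pos: [0.4434, -0.1344, 0.0421]
eef_rot: [[-0.996, -0.088, 0.001], [-0.088, 0.996, -0.0], [-0.001, -0.0, -1.0]]
ft_force: [-0.1, 1.4, 8.6]
width: 0.0003
grip_force: 3.9
```

The key has bottomed: force jumped from 3 to 8.6 N after about 4 mm of travel. Now I back off upward.

Emit:
apply_moves([
  [[0,0,0,0],[0,0,0.004,0],[0,0,0.015,0],[0,0,0.04,0],[-0.005,0,0.08,0],[-0.005,0,0.12,0],[-0.005,0,0.15,0],[-0.005,0,0.15,0],[-0.005,0,0.15,0]],
])

```text
time_s: 11.7
ee_pos: [0.4378, -0.1344, 0.1921]
eef_rot: [[-0.996, -0.088, 0.001], [-0.088, 0.996, -0.001], [-0.001, -0.001, -1.0]]
ft_force: [0.4, 0.6, 0.2]
width: 0.0
grip_force: 0.0
```

```bash
python3 v.py pics/i.png
```

```text
(no output)
```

View pics/i.png

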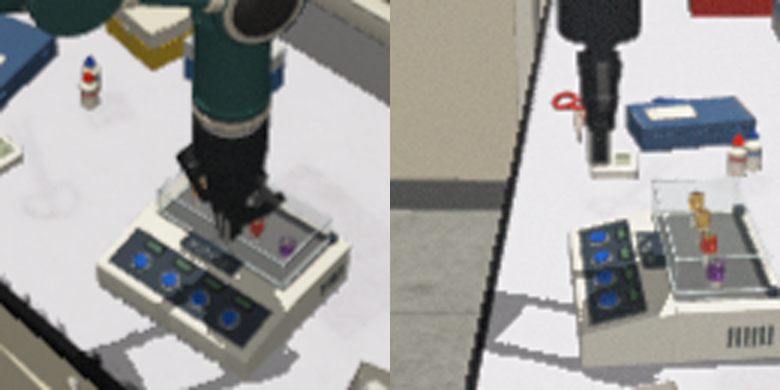

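The lid is shut, all four keys are up (the pressed one at scene (229,317)), and the arm is clear. Handing in.

```bash
python3 -c "
from station import order
print(order.finish_job())"
```

```text
the job is handed in; nothing more can be done
None
```

I pushed the lid fully shut, pressed the right-most key (key_4, in front of the purple-capped tube) all the way down and let it come up, then moved the arm clear and handed the job in; the hand-in returned no verdict.

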